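# Mark the tall sample can on the sprung pad

### The arm

A 7-joint arm with a two-finger parallel gripper is mounted at the origin on the work surface. World frame = base frame: x ahead of the robot, y to its left, z up, the work surface at z = 0. Lengths are in m, angles in rad, forces in N, time in s.
With the tool pointing down it reaches from about 0.4 to 0.875 m from the base axis. Payload 19.3 kg.
Tool frame: the origin (TCP) lies at the very end of the fingers, on their centre line; the grasp point (between the pads) lies 19 mm behind it; z points along the fingers, y is the line along which they close (so a half turn about z gives the same grasp; the last joint's range is limited). The gripper opens to 85 mm and grips with 20 to 120 N. Pads are 22 mm wide; open, the fingers measure 114 mm over their backs; the gripper's body (76 mm by 85 mm) begins 54 mm behind the grasp point. The pads swing forward as they close: fully open they stand 13 mm farther back than shut.
Start: joints at [-0.07, 0.521, -0.036, 1.599, 0.021, 1.021, -0.113], TCP at [0.625, -0, 0.231] pointing down, gripper open.
Joint ranges: [-2.91, 2.91], [-0.3, 2.13], [-1.5, 1.42], [0.17, 2.43], [-1.26, 4.41], [0.16, 1.93], [-2.52, 2.52]. Speed limits (rad/s): [1.89, 1.89, 2.39, 2.39, 3.01, 3.01, 3.01].

### API

Orientations are given as [roll, pitch, yaw] about the fixed x, y, z axes, in that order (R = Rz(yaw) Ry(pitch) Rx(roll)).
In Python, from workcell import observe, grab_frame, job_done gives the robot as it stands.
- The arm moves only by the tool move_arm, never from a script. Its argument "plan" is a list that holds one entry, the list of rows, each a list of 7 numbers: the shift along the tool's x, y, z each as a share of 0.02 m, from -1 to 1, then the turn, a rotation vector about the tool's x, y, z each as a share of 6 degrees, from -1 to 1, then the opening, from -1 (shut) to 1 (fully open). A call has exactly 10 rows; each row shifts and turns the commanded pose from where the row before left it, along the tool's axes as they then stand; what a row does not reach is not made up. A row lasts 1/10 s, in which the tool goes at most 50 mm and 8.59 degrees, less where a joint would pass 70% of its speed; a pose out of reach is approached as far as the arm can. A call with a number of a shift or a turn outside -1 to 1 is refused whole. A call with a gripper value outside its range is refused whole. The fingers move at their own pace and stop on an object; "grip_force" is the grip in N (left out, the last holds). Time passes only in rows, so rows that do not move let the fingers close, or fill a call up. It gives the time, the measured TCP pose, the force, the opening and the grip force at its end, in the units of the state.
- observe(): the state, without advancing time (a new reading comes with each control period).
- grab_frame(name): name is "scene" or "side" or "wrist"; returns a dict with "color" (384x512x3 uint8, red, green, blue), "intrinsics" (3x3 intrinsics, pixels), "position" and "orientation" of the camera in the world; the wrist camera has in their place "tool_from_camera" (4x4, takes a point from camera to tool coordinates, whose origin is the TCP and whose axes are the flange's). Camera axes: x right, y down, z forward; pixel columns grow to the right and rows downward; lengths in m; the calibration is good to about 2 mm. A picture is of the moment at which its call begins: read the wrist's pose just before it. There is no depth.
- job_done(): hands the job in; it is judged then, once.
The state is a dict: "clock": time; "qpos": joint angles; "qd": joint speeds; "joint_efforts": joint torques, N m; "position": TCP position; "tool_rot": TCP orientation; "force": force on the tool from outside, world axes, zero at the start; "moment": the same for the moment, N m; "grip_width": finger opening in m; "finger_force": force on a finger pad.
Only numpy, scipy, OpenCV 4.12 (cv2) and the standard library are available. Lean on these libraries where they do the work, as an engineer would, in place of code of your own. Each camera call takes 0.05 s, during which the arm holds its last target. There are 200 camera calls.

### The job

Lift the tall steel sample can up and off the rack's rail, press it base-down, upright and squarely onto the round sprung pad of the marking station until the pad is fully down, and keep it down for a full second. Then stand the can upright in the free half of the shallow dark steel tray and let go; never drop the can. Leave everything else where it is: the two short cans hanging on the rack, the white cup in the tray, the cup stack, the tub and the tools.

Things in the scene. Friction and masses are not known exactly. Their poses are not given: they have to be found in the camera images.
- sample_can: Tall can: closed plain steel cylinder, 56 mm diameter, 140 mm high, about 0.35 kg. Origin: centre of underside, z along its axis. Starts hung on the rail by a strap on its +x side (24 mm wide, see its hook point), upright, its +x along the rack's +x, underside 42 mm above the table; must rise over 22 mm for the strap's lip to clear the rail.
- sample_can_hook (a point): Underside of the tall can's hook strap (rests on the rail), 37 mm from the can's axis along its +x, 128 mm above its underside. The strap is a level strip 8 to 12 mm below the rim reaching 50 mm from the axis; at its end a lip (46 to 50 mm from the axis) hangs down to 34 mm below the rim; 18 mm space between wall and lip.
- rack: Fixed steel rack; three cans hang on its -x side about 100 mm apart along y, in any order, axes at x = -28.5 mm, all rims at z = 182 mm. Origin on the table under the middle of the rail's front face. Rail x 0 to 12 mm, 318 mm long in y, top z = 170 mm; stop bar below at z 100 to 112; end posts at y = +-152, no taller than the rail; foot plate 130 x 320 x 8 mm.
- rail_mid (a point): Middle of the rail's top face (170 mm above the table).
- station: Fixed marking station, grey housing 120 x 120 x 50 mm high. Origin on the table under its centre, on the pad's axis. Two guard plates (80 mm long in x, 5 thick, at y = +-50 mm, top z = 112 mm) leave 95 mm between them. A tall sensor post (12 mm diameter, head 18) stands at x = +50 mm, y = 0, top z = 205 mm: keep the can's strap and the fingers off it.
- pad_top (a point): Centre of the top face of the sprung pad, an aluminium disc 66 mm in diameter; 80 mm above the table when up; moves down with the pad.
- pad (a joint): How far the sprung pad is pressed down: 0 = up, 0.014 m = fully down. Takes about 6.5 N to start moving and 18 N to be fully down.
- tray: Fixed shallow dark steel tray, 200 mm (x) x 126 mm (y) outside, rim 14 mm high, walls and floor 5 mm thick. Origin on the table under its centre. The white cup stands in its +x half; the -x half is free.
- cup: White plastic cup with a closed top, 60 mm across at the foot, 79 mm at the rim, 80 mm high, standing in the +x half of the tray. Origin at the centre of its underside.
- short_can_a: Short can hanging on the rack: like the tall one (56 mm diameter, same hook strap) but 95 mm high. Origin at the centre of its underside.
- short_can_b: The other short can on the rack, the same as the first. Origin at the centre of its underside.
- cup_stack: Column of nested white cups, 79 mm diameter, 188 mm high, far side of the table. Origin at the centre of its underside.
- tub: White lubricant tub, 102 mm diameter, 132 mm high, far side of the table. Origin at the centre of its underside.
- brush: Brush with a wooden handle, 180 mm long along its x, lying at the right of the table.
- wrench: Steel wrench, 170 mm long along its x, lying near the robot.
- puck: Aluminium puck with a boss, 70 mm diameter, 34 mm high. Origin at the centre of its underside.
Not all that is in view belongs to the job. What is shaped like the station but green is not meant.

How it is judged:
On the way, in this order (a step that is already met when the one before it is completed fails the run):
1. the tall can has been lifted up and clear of the rail in the gripper (z of sample_can_hook in the frame of rail_mid above 0.025 m and contact force between sample_can and the fingers above 0.5 N and contact force between sample_can and rack below 0.1 N), for 0.1 s.
2. the tall can stands upright and centred (within 15 mm) on the pad and the pad is fully down (over 12.5 of 14 mm), for half a second (value of joint pad above 0.0125 m and horizontal distance between sample_can and pad_top below 0.015 m and z of sample_can in the frame of pad_top between -0.005 and 0.005 m and angle between sample_can's own z axis and vertical below 0.12 rad), for 0.5 s.
At the end, for the whole second after the job is handed in: The tall can stands upright (within 0.08 rad), flat on the floor of the tray, in its free half, at rest and released; the pad is back up; both short cans still hang on the rack, the cup stands in the tray, and the cup stack, tub, brush, wrench and puck are within 30 mm of where they started (z of sample_can in the frame of tray between 0.002 and 0.009 m and x of sample_can in the frame of tray between -0.075 and 0 m and y of sample_can in the frame of tray between -0.04 and 0.04 m and angle between sample_can's own z axis and vertical below 0.08 rad and linear speed of sample_can below 0.02 m/s and value of joint pad below 0.002 m and distance of each of short_can_a, short_can_b, cup, cup_stack, tub, brush, wrench, puck from where it was at the start of the episode below 0.03 m and angle between each of short_can_a, short_can_b, cup, cup_stack, tub's own z axis and vertical below 0.15 rad); the robot touches nothing.
It fails at once if a short can, the cup, the cup stack, the tub, the brush, the wrench or the puck is moved by more than 30 mm (distance of any of short_can_a, short_can_b, cup, cup_stack, tub, brush, wrench, puck from where it was at the start of the episode above 0.03 m).
It fails at once if the cup, the cup stack or the tub is tipped (angle between any of cup, cup_stack, tub's own z axis and vertical above 0.5 rad).
It fails at once if the tall can is dropped (falls free, more than 30 mm above the tray's underside, after leaving the rack) (distance of sample_can from where it was at the start of the episode above 0.08 m and contact force between sample_can and anything else below 0.02 N and z of sample_can in the frame of tray above 0.03 m).
It also fails if it takes over 64 s, if anything falls off the work surface, if the arm or the gripper's body presses on something with over 40 N, if the wrist force passes 120 N, or if a joint passes its speed limit or range.

## Working session

There is one attempt and no reset: what is moved stays moved. The work goes in short steps, Python scripts to look and compute and a tool call to move; the robot and the scene stay as the last step left them, time stands still between calls to the robot, and variables do not carry over. Pictures are saved under pics/ and viewed, at most 10 in all, crops included, and the job is handed in when it is done.

Besides the shell and the picture viewer there is one more tool, called after "Call:" in YAML: its name, and indented under it one key for each argument. move_arm: Moves the arm, as the interface text tells. Shift numbers are shares of 0.02 m and turn numbers shares of 6 degrees, none past 1 either way. Its arguments: {"type":"object","properties":{"plan":{"type":"array"},"grip_force":{"type":"number"}},"required":["plan"]}

```bash
mkdir -p pics; ls; python3 - <<'E'
from workcell import observe, grab_frame
import cv2,pickle
s=observe();print(s)
d={}
for n in["scene","side","wrist"]:
    f=grab_frame(n);d[n]=f
    cv2.imwrite(f"pics/{n}0.png",f["color"][:,:,::-1])
    print(n,{k:v for k,v in f.items() if k!="color"})
pickle.dump((s,d),open("f0.pkl","wb"))
E
```

```text
pics
{'clock': 0.0, 'qpos': array([-0.07022535,  0.5220187 , -0.03627763,  1.60002076,  0.02118096,
        1.02113316, -0.11280492]), 'qd': array([-0.00053534, -0.00166028,  0.00140298,  0.00084343,  0.001015  ,
       -0.00131929,  0.00175029]), 'joint_efforts': array([-4.24098413e-03, -9.27110124e+01,  1.97758444e+00, -3.69928443e+01,
        1.76317629e-02,  8.19846697e-03, -6.58496788e-05]), 'position': array([ 6.24641504e-01, -4.72229511e-05,  2.30718811e-01]), 'tool_rot': array([-3.14040083e+00,  9.60025660e-05,  1.57075396e+00]), 'force': array([ 1.11327319, -0.96415865, -0.98918226]), 'moment': array([-0.01214069, -0.05300453, -0.01770754]), 'finger_force': 0.0, 'grip_width': 0.08567017744181865}
scene {'intrinsics': array([[493.10723215,   0.        , 265.06257649],
       [  0.        , 493.10723215, 180.45441933],
       [  0.        ,   0.        ,   1.        ]]), 'position': array([ 1.39694068, -0.32230451,  1.32721737]), 'orientation': array([-2.47405849,  0.00782747,  1.22227909])}
side {'intrinsics': array([[443.13529906,   0.        , 256.64602446],
       [  0.        , 443.13529906, 196.40283095],
       [  0.        ,   0.        ,   1.        ]]), 'position': array([0.09924927, 0.89587521, 0.91354698]), 'orientation': array([-2.22210201, -0.02158422, -2.70100938])}
wrist {'intrinsics': array([[319.95827491,   0.        , 256.61842417],
       [  0.        , 319.95827491, 190.66254666],
       [  0.        ,   0.        ,   1.        ]]), 'tool_from_camera': array([[ 4.50225911e-05, -9.64344078e-01, -2.64651651e-01,
         6.65366507e-02],
       [ 9.99999882e-01,  1.71511848e-04, -4.54838838e-04,
         2.03353542e-04],
       [ 4.84012034e-04, -2.64651599e-01,  9.64343972e-01,
        -1.44003509e-01],
       [ 0.00000000e+00,  0.00000000e+00,  0.00000000e+00,
         1.00000000e+00]])}
```

```bash
python3 - <<'E'
import cv2
for n in["scene","side"]:
    cv2.imwrite(f"pics/{n}0b.png",cv2.resize(cv2.imread(f"pics/{n}0.png"),(768,576),interpolation=cv2.INTER_CUBIC))
E
```

```text
(no output)
```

View pics/scene0b.png

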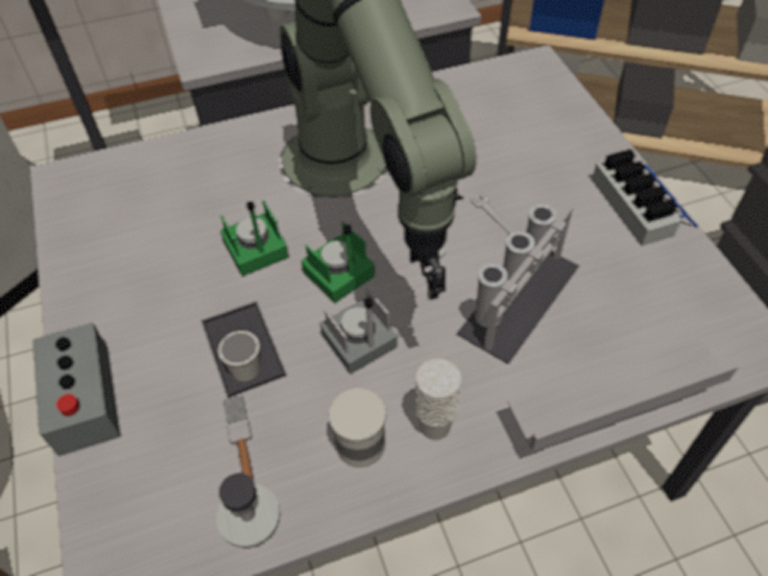

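View pics/side0b.png

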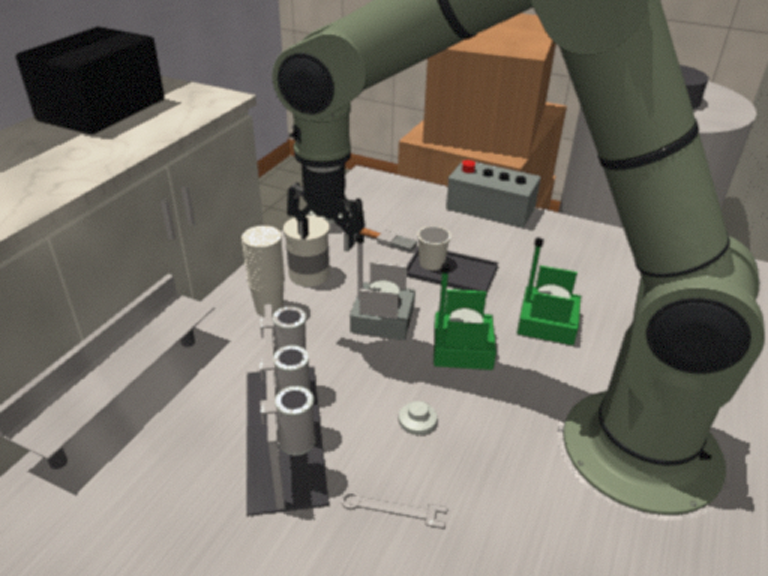

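Scene: a grey station is at (358,330), with green decoys at (255,240) and (338,265). The dark tray is at (243,347) with the cup in its near half. Three cans hang with rims at about (492,274), (519,242) and (541,214); in the side view these are (295,400), (291,358) and (290,318), though which pairs with which is still open. I'll enlarge them to find the tall one.

```bash
python3 - <<'E'
import cv2,numpy as np
a=cv2.imread("pics/scene0.png")[125:250,295:395]; b=cv2.imread("pics/side0.png")[195:345,155:225]
a=cv2.resize(a,(480,600),interpolation=cv2.INTER_CUBIC);b=cv2.resize(b,(280,600),interpolation=cv2.INTER_CUBIC)
cv2.imwrite("pics/crop1.png",np.hstack([a,b]))
E
```

```text
(no output)
```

View pics/crop1.png

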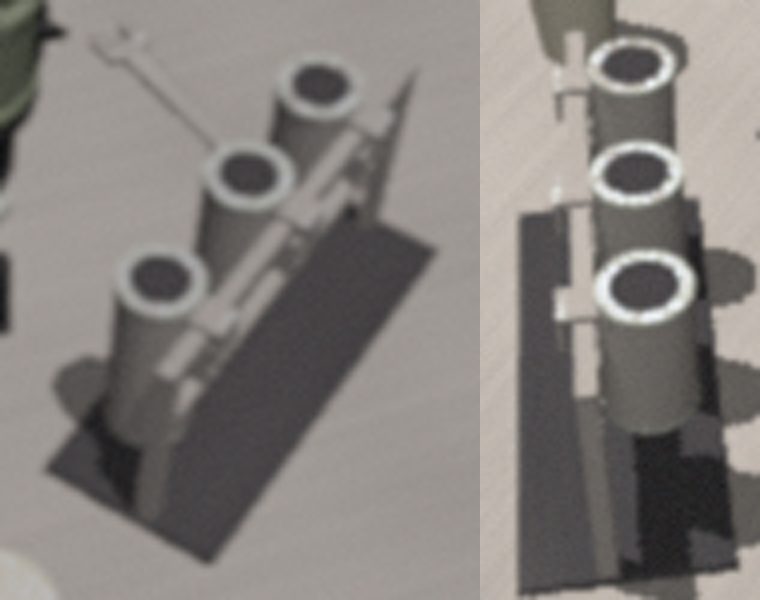

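```bash
cat > h.py <<'E'
import numpy as np,pickle
from scipy.spatial.transform import Rotation as Ro
S,D=pickle.load(open("f0.pkl","rb"))
def cam(n):
    f=D[n];return f["intrinsics"],Ro.from_euler("xyz",f["orientation"]).as_matrix(),np.array(f["position"])
def onz(n,uv,z):
    K,R,p=cam(n);d=R@np.linalg.solve(K,[*uv,1]);return p+d*(z-p[2])/d[2]
def proj(n,X):
    K,R,p=cam(n);c=(np.atleast_2d(X)-p)@R;q=c@K.T;return q[:,:2]/q[:,2:]
E
python3 - <<'E'
from h import *
np.set_printoptions(precision=4,suppress=True)
sc=[(295+x/4.8,125+y/4.8) for x,y in[(162,281),(249,174),(319,87)]]
si=[(155+x/4,195+y/4) for x,y in[(152,66),(156,175),(165,287)]]
for a,b in zip(sc,si):
    P=onz("scene",a,.182);Q=onz("side",b,.182);print(P[:2],Q[:2])
    for h in(.140,.095):
        C=(P+Q)/2; C[2]=.182-h
        r=C+.028*np.array([[np.cos(t),np.sin(t),0] for t in np.linspace(0,6.28,60)])
        print(h,'scene crop bottom y',(proj("scene",r)[:,1].max()-125)*4.8,'side',(proj("side",r)[:,1].max()-195)*4)
# others
k=1.5
for n,uv,z in[("scene",(356,322),.08),("side",(383,289),.08),("scene",(369,301),.205),("side",(360,240),.205)]:
    print(n,uv,onz(n,np.array(uv)/k,z))
for n,cs in[("scene",[(204,320),(256,304),(284,377),(230,394)]),("side",[(421,250),(497,265),(489,288),(407,272)])]:
    for c in cs: print(n,c,onz(n,np.array(c)/k,.014 )[:2])
print('rail ends',[onz("scene",(295+x/4.8,125+y/4.8),.17)[:2] for x,y in[(165,365),(390,112)]])
print('foot',[onz("scene",(295+x/4.8,125+y/4.8),.008)[:2] for x,y in[(45,468),(210,562),(437,250)]])
print('foot side',[onz("side",(155+x/4,195+y/4),.008)[:2] for x,y in[(38,215),(38,594),(257,568)]])
E
```

```text
[0.6213 0.1492] [0.6142 0.154 ]
0.14 scene crop bottom y 441.57402347251 side 246.54254929923763
0.095 scene crop bottom y 401.99030566822086 side 198.68773406400067
[0.562  0.2367] [0.5573 0.2414]
0.14 scene crop bottom y 337.0499147999538 side 363.0244662819657
0.095 scene crop bottom y 296.4163007506448 side 314.4756072127136
[0.5103 0.3122] [0.5043 0.3179]
0.14 scene crop bottom y 249.61916223708988 side 480.07963224979835
0.095 scene crop bottom y 208.23117359812295 side 431.22623445943054
scene (356, 322) [ 0.5652 -0.1206  0.08  ]
side (383, 289) [ 0.5614 -0.1167  0.08  ]
scene (369, 301) [ 0.6118 -0.1033  0.205 ]
side (360, 240) [ 0.6014 -0.0897  0.205 ]
scene (204, 320) [ 0.4028 -0.4155]
scene (256, 304) [ 0.4001 -0.3006]
scene (284, 377) [ 0.599  -0.2891]
scene (230, 394) [ 0.5994 -0.4005]
side (421, 250) [ 0.5831 -0.3833]
side (497, 265) [ 0.3961 -0.4064]
side (489, 288) [ 0.3844 -0.3095]
side (407, 272) [ 0.5763 -0.2823]
rail ends [array([0.6722, 0.1291]), array([0.537 , 0.3523])]
foot [array([0.6201, 0.0824]), array([0.7237, 0.1541]), array([0.5458, 0.4158])]
foot side [array([0.7201, 0.1602]), array([0.5387, 0.423 ]), array([0.4326, 0.3513])]
```

Candidates, with rims in crop px:
- Left can (162,281).
- Middle can (249,174).
- Right can (319,87).

The left can's underside is at crop y≈440. The projection predicts 441 for a 140 mm can and 402 for a 95 mm one. The right can in the side view ends at 431, which matches 95 mm. So the left can, at about (0.618, 0.151), is the tall one, and the crop confirms it. The grey station is the one meant, since the similar ones are green. Next I'll turn the tool so it closes along the rail.

Call:
move_arm:
  plan:
    - [[0,0,-0.2,0,0,0.93,1],[0,0,-0.2,0,0,0.93,1],[0,0,-0.2,0,0,0.93,1],[0,0,-0.2,0,0,0.93,1],[0,0,-0.2,0,0,0.93,1],[0,0,-0.2,0,0,0.93,1],[0,0,-0.2,0,0,0.93,1],[0,0,-0.2,0,0,0.93,1],[0,0,-0.2,0,0,0.93,1],[0,0,-0.2,0,0,0.93,1]]
  grip_force: 80

```text
clock: 1.15
position: [0.6249, 0.0, 0.2712]
tool_rot: [-3.141, 0.0, 0.593]
force: [-0.3, 0.5, 0.2]
grip_width: 0.0856
finger_force: 0.0
```

```bash
cat >> h.py <<'E'
def go(target,s=None):
    "shift to target in tool axes, units of 0.02 m"
    from workcell import observe
    s=s or observe();R=Ro.from_euler("xyz",s["tool_rot"]).as_matrix()
    d=R.T@(np.array(target)-s["position"])/.02
    print("t",round(s["clock"],2),"pos",s["position"].round(4),"rpy deg",np.degrees(s["tool_rot"]).round(2),"q7",s["qpos"][6].round(2),"tool y deg",np.degrees(np.arctan2(R[1,1],R[0,1])).round(2),"force",np.round(s["force"],1),"grip",round(s["grip_width"],4));print("units",d.round(2));return d
E
python3 -c "
from h import *
go([.605,.143,.28])"
```

```text
t 1.15 pos [0.6249 0.     0.2712] rpy deg [-1.7998e+02  2.0000e-02  3.3970e+01] q7 -0.98 tool y deg -56.03 force [-0.3  0.5  0.2] grip 0.0856
units [ 3.17 -6.48 -0.44]
```

Call:
move_arm:
  plan:
    - [[0.3,-0.65,0,0,0,0,1],[0.3,-0.65,0,0,0,0,1],[0.3,-0.65,0,0,0,0,1],[0.3,-0.65,0,0,0,0,1],[0.3,-0.65,0,0,0,0,1],[0.3,-0.65,0,0,0,0,1],[0.3,-0.65,0,0,0,0,1],[0.3,-0.65,0,0,0,0,1],[0.3,-0.65,0,0,0,0,1],[0.3,-0.65,0,0,0,0,1]]

```text
clock: 2.15
position: [0.6013, 0.1424, 0.2713]
tool_rot: [-3.142, 0.0, 0.597]
force: [-0.2, -0.3, 0.0]
grip_width: 0.0855
finger_force: 0.0
```

```bash
cat >> h.py <<'E'
def wrist(name,scale=1.5):
    from workcell import observe,grab_frame
    import cv2
    s=observe();f=grab_frame("wrist");pickle.dump((s,f),open(f"{name}.pkl","wb"))
    cv2.imwrite(f"pics/{name}.png",cv2.resize(f["color"][:,:,::-1],None,fx=scale,fy=scale,interpolation=cv2.INTER_CUBIC));go(s["position"],s)
def wz(name,uv,z):
    s,f=pickle.load(open(f"{name}.pkl","rb"));T=f["tool_from_camera"];R=Ro.from_euler("xyz",s["tool_rot"]).as_matrix()
    p=R@T[:3,3]+s["position"];d=R@T[:3,:3]@np.linalg.solve(f["intrinsics"],[*uv,1]);return p+d*(z-p[2])/d[2]
E
python3 -c "
from h import *
wrist('w1')"
```

```text
t 2.15 pos [0.6013 0.1424 0.2713] rpy deg [-180.     0.    34.2] q7 -1.22 tool y deg -55.8 force [-0.2 -0.3  0. ] grip 0.0855
units [0. 0. 0.]
```

View pics/w1.png

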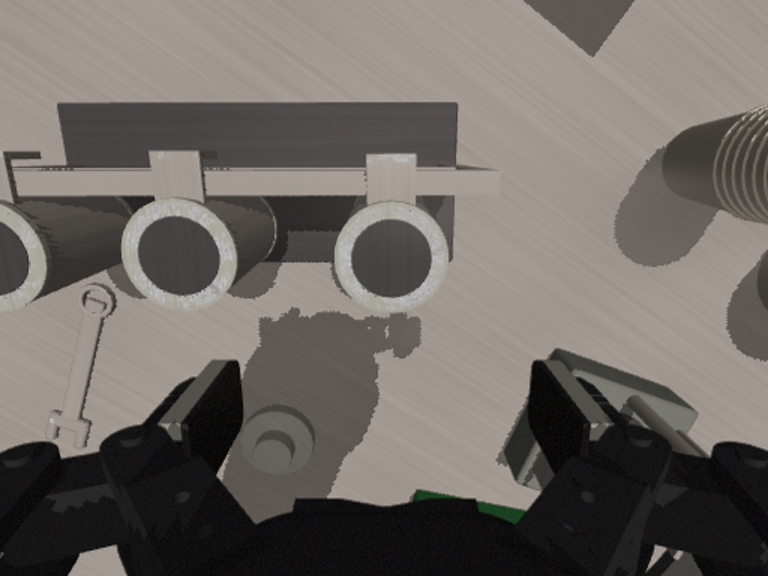

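The tall can is the rightmost one, with its rim centre at (391,256) in the enlarged view. The rail lies level in the picture, so the tool yaw matches the rack.

```bash
python3 -c "
from h import *
P=wz('w1',(391/1.5,256/1.5),.182);Q=wz('w1',(179/1.5,253.5/1.5),.182);print(P,Q,np.linalg.norm(P-Q),np.degrees(np.arctan2(*(Q-P)[1::-1])))
print('rail yaw',[wz('w1',(x/1.5,y/1.5),.17) for x,y in[(18,168),(498,171)]])
go([P[0],P[1],.133])"
```

```text
[0.6182703 0.1497867 0.182    ] [0.56033121 0.23727773 0.182     ] 0.10493625513359865 123.51367749740322
rail yaw [array([0.54893683, 0.32659704, 0.17      ]), array([0.68175456, 0.1285894 , 0.17      ])]
t 2.2 pos [0.6008 0.1452 0.2712] rpy deg [-1.7993e+02 -2.0000e-02  3.4340e+01] q7 -1.22 tool y deg -55.66 force [ 0.1  4.9 -0.1] grip 0.0853
units [0.85 0.31 6.91]
```

Call:
move_arm:
  plan:
    - [[0.45,0.15,0,0,0,0,1],[0.4,0.1,0,0,0,0,1],[0,0,0,0,0,0,1],[0,0,0.6,0,0,0,1],[0,0,0.6,0,0,0,1],[0,0,0.6,0,0,0,1],[0,0,0.6,0,0,0,1],[0,0,0.2,0,0,0,1],[0,0,0,0,0,0,1],[0,0,0,0,0,0,1]]

```text
clock: 3.2
position: [0.6186, 0.1467, 0.2196]
tool_rot: [3.141, -0.0, 0.597]
force: [0.6, -0.0, 0.7]
grip_width: 0.0854
finger_force: 0.0
```

```bash
python3 -c "
from h import *
wrist('w2')"
```

```text
t 3.2 pos [0.6186 0.1467 0.2196] rpy deg [ 1.7999e+02 -2.0000e-02  3.4200e+01] q7 -1.21 tool y deg -55.8 force [ 0.6 -0.   0.7] grip 0.0854
units [0. 0. 0.]
```

View pics/w2.png

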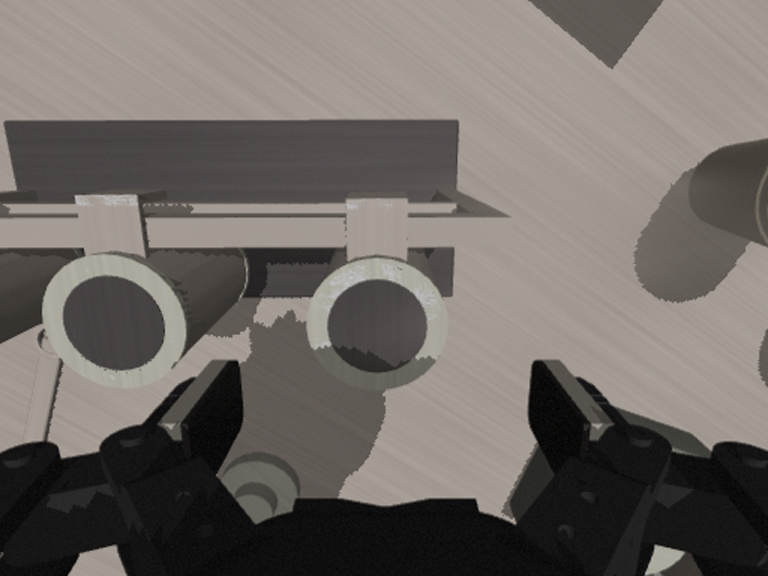

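The can's rim is centred at (377,323), just left of the mid-line between the fingers at about 387.

```bash
python3 -c "
from h import *
P=wz('w2',(377/1.5,323/1.5),.182);print(P)
go([P[0],P[1],.133])"
```

```text
[0.61836113 0.1498708  0.182     ]
t 3.25 pos [0.6187 0.1467 0.2198] rpy deg [ 1.7999e+02 -4.0000e-02  3.4190e+01] q7 -1.21 tool y deg -55.81 force [0.5 0.3 0.1] grip 0.0854
units [ 0.07 -0.14  4.34]
```

Call:
move_arm:
  plan:
    - [[0.07,-0.14,0,0,0,0,1],[0,0,0.6,0,0,0,1],[0,0,0.6,0,0,0,1],[0,0,0.6,0,0,0,1],[0,0,0.6,0,0,0,1],[0,0,0.6,0,0,0,1],[0,0,0.6,0,0,0,1],[0,0,0.5,0,0,0,1],[0,0,0.25,0,0,0,1],[0,0,0,0,0,0,1]]

```text
clock: 4.25
position: [0.6177, 0.1497, 0.1315]
tool_rot: [-3.141, 0.001, 0.597]
force: [-0.8, 0.1, -0.3]
grip_width: 0.0854
finger_force: 0.0
```

Call:
move_arm:
  plan:
    - [[0,0,0,0,0,0,-1],[0,0,0,0,0,0,-1],[0,0,0,0,0,0,-1],[0,0,0,0,0,0,-1],[0,0,0,0,0,0,-1],[0,0,0,0,0,0,-1],[0,0,0,0,0,0,-1],[0,0,0,0,0,0,-1],[0,0,0,0,0,0,-1],[0,0,0,0,0,0,-1]]
  grip_force: 80

```text
clock: 5.25
position: [0.6183, 0.1497, 0.1331]
tool_rot: [3.141, -0.001, 0.597]
force: [-2.7, -1.3, 5.6]
grip_width: 0.0545
finger_force: 82.9
```

Call:
move_arm:
  plan:
    - [[0,0,-0.3,0,0,0,-1],[0,0,-0.4,0,0,0,-1],[0,0,-0.5,0,0,0,-1],[0,0,-0.5,0,0,0,-1],[-0.1,0,-0.5,0,0,0,-1],[-0.1,0,-0.4,0,0,0,-1],[-0.1,0,-0.5,0,0,0,-1],[-0.1,0,-0.8,0,0,0,-1],[-0.1,0,-1,0,0,0,-1],[0,0,-1,0,0,0,-1]]

```text
clock: 6.25
position: [0.6095, 0.1439, 0.252]
tool_rot: [3.142, -0.0, 0.597]
force: [0.0, 0.1, -3.4]
grip_width: 0.0546
finger_force: 85.0
```

```bash
python3 -c "
from h import *
go([.5,-.03,.33])
k=1.5
# station details from f0
for n,z,cs in [('scene',.112,[(322,309),(343,349),(374,304),(394,345)]),('side',.05,[(0,0)])]:
    pass
from workcell import grab_frame
import cv2
sc=grab_frame('scene')['color'][:,:,::-1];si=grab_frame('side')['color'][:,:,::-1]
a=cv2.resize(sc[185:255,205:275],(400,400),interpolation=cv2.INTER_CUBIC);b=cv2.resize(si[150:230,225:285],(300,400),interpolation=cv2.INTER_CUBIC)
cv2.imwrite('pics/st.png',np.hstack([a,b]))"
```

```text
t 6.25 pos [0.6095 0.1439 0.252 ] rpy deg [ 1.800e+02 -1.000e-02  3.419e+01] q7 -1.22 tool y deg -55.81 force [ 0.   0.1 -3.4] grip 0.0546
units [-9.41  4.12 -3.9 ]
```

View pics/st.png

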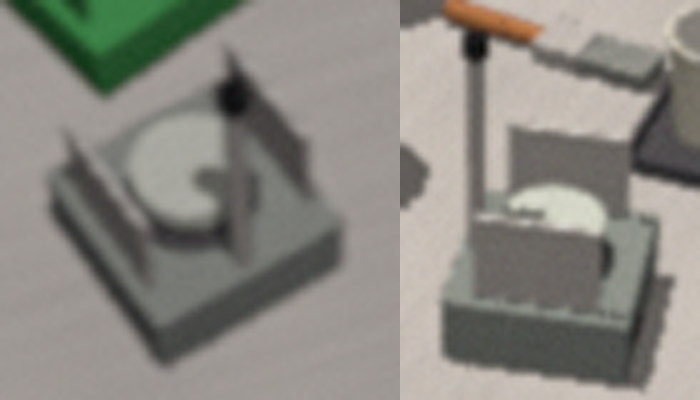

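The station pictures show the housing top corners at (50,180), (160,325) and (342,225) in the left crop, with the post foot at (237,258). In the right crop the corners are at (440,295), (632,325) and (658,215), with the post head at (475,42).

```bash
python3 -c "
from h import *
np.set_printoptions(precision=4,suppress=True)
a=lambda x,y,z:onz('scene',(205+x*.175,185+y*.175),z)[:2]
b=lambda x,y,z:onz('side',(225+(x-400)/5,150+y/5),z)[:2]
A=[a(50,180,.05),a(160,325,.05),a(342,225,.05)];B=[b(440,295,.05),b(632,325,.05),b(658,215,.05)]
for q in(A,B):
    print(q,'centre',(q[0]+q[2])/2,[np.degrees(np.arctan2(*(q[i+1]-q[i])[::-1])) for i in(0,1)],[np.linalg.norm(q[i+1]-q[i]) for i in(0,1)])
print('post',a(237,258,.05),a(233,97,.2),b(475,42,.2))
print('pad',a(185,167,.08))
# pad by segmentation
import cv2
f=D['scene']['color'].astype(int)
m=(f.min(2)>140)&(f.max(2)-f.min(2)<30)
sub=m[195:235,220:255];print(sub.sum());
for r in sub[:, :].astype(int): print(''.join('#' if v else '.' for v in r))
"
```

```text
[array([ 0.5263, -0.187 ]), array([ 0.6347, -0.1585]), array([ 0.609 , -0.0473])] centre [ 0.5677 -0.1172] [np.float64(14.741185867210739), np.float64(103.00311182539113)] [np.float64(0.11208981986637412), np.float64(0.11407037948672445)]
[array([ 0.6035, -0.0458]), array([ 0.4855, -0.0727]), array([ 0.5155, -0.1829])] centre [ 0.5595 -0.1143] [np.float64(-167.14046643680098), np.float64(-74.79829842044215)] [np.float64(0.12101722728826873), np.float64(0.11416636258861744)]
post [ 0.6093 -0.1072] [ 0.6124 -0.1044] [ 0.6089 -0.1046]
pad [ 0.5637 -0.12  ]
310
...................................
..............#....................
............####...................
...........####....................
.........#######...................
........########...................
.......##########..................
##...###########...................
##############.....................
############.......................
##########......######.............
########.....##########............
######.....############............
#####.....#############............
###......###############........
[... 203 characters left out ...]
................
.........#########.................
.........##########................
..........##########...............
..........###########..............
............##########.............
.............#########.............
................#####..............
...................................
...................................
...................................
...................................
...................................
...................................
...................................
...................................
...................................
...................................
...................................
...................................
```

Call:
move_arm:
  plan:
    - [[-0.4,0,-0.8,0,0,0,-1],[-0.4,0,-0.8,0,0,0,-1],[-0.4,0,-0.8,0,0,0,-1],[-0.4,0,-0.8,0,0,0,-1],[-0.4,0.4,-0.8,0,0,-0.5,-1],[0,0,0,0,0,-0.97,-1],[0,0,0,0,0,-0.97,-1],[0,0,0,0,0,-0.97,-1],[0,0,0,0,0,-0.97,-1],[0,0,0,0,0,-0.97,-1]]

```text
clock: 7.35
position: [0.5808, 0.1147, 0.3313]
tool_rot: [3.141, -0.0, 1.161]
force: [-0.0, 0.6, -3.5]
grip_width: 0.0544
finger_force: 85.4
```

Call:
move_arm:
  plan:
    - [[0,0,0,0,0,-1,-1],[0,0,0,0,0,-1,-1],[0,0,0,0,0,-1,-1],[0,0,0,0,0,-1,-1],[0,0,0,0,0,-1,-1],[0,0,0,0,0,-1,-1],[0,0,0,0,0,-1,-1],[0,0,0,0,0,-1,-1],[0,0,0,0,0,-1,-1],[0,0,0,0,0,-1,-1]]

```text
clock: 8.35
position: [0.5808, 0.1146, 0.3313]
tool_rot: [3.141, 0.001, 2.208]
force: [-0.5, 0.7, -4.3]
grip_width: 0.0545
finger_force: 85.2
```

Call:
move_arm:
  plan:
    - [[0,0,0,0,0,-1,-1],[0,0,0,0,0,-1,-1],[0,0,0,0,0,-1,-1],[0,0,0,0,0,-1,-1],[0,0,0,0,0,-1,-1],[0,0,0,0,0,-1,-1],[0,0,0,0,0,-1,-1],[0,0,0,0,0,-0.5,-1],[0,0,0,0,0,0,-1],[0,0,0,0,0,0,-1]]

```text
clock: 9.35
position: [0.581, 0.1147, 0.3309]
tool_rot: [-3.141, 0.0, 2.988]
force: [0.2, -0.5, -3.3]
grip_width: 0.0545
finger_force: 85.1
```

```bash
python3 -c "
from h import *
go([.563,-.119,.332])"
```

```text
t 9.35 pos [0.581  0.1147 0.3309] rpy deg [-1.7999e+02  3.0000e-02  1.7117e+02] q7 1.02 tool y deg 81.17 force [ 0.2 -0.5 -3.3] grip 0.0545
units [ -0.9  -11.69  -0.05]
```

Call:
move_arm:
  plan:
    - [[-0.09,-0.7,0,0,0,0,-1],[-0.09,-1,0,0,0,0,-1],[-0.09,-1,0,0,0,0,-1],[-0.09,-1,0,0,0,0,-1],[-0.09,-1,0,0,0,0,-1],[-0.09,-1,0,0,0,0,-1],[-0.09,-1,0,0,0,0,-1],[-0.09,-1,0,0,0,0,-1],[-0.09,-1,0,0,0,0,-1],[-0.09,-1,0,0,0,0,-1]]

```text
clock: 10.35
position: [0.5691, -0.0812, 0.3305]
tool_rot: [-3.141, 0.0, 2.988]
force: [0.1, -0.4, -4.7]
grip_width: 0.0547
finger_force: 85.3
```

Call:
move_arm:
  plan:
    - [[0,-0.8,0,0,0,0,-1],[0,-0.7,0,0,0,0,-1],[0,-0.5,0,0,0,0,-1],[0,0,0,0,0,0,-1],[0,0,0.2,0,0,0,-1],[0,0,0.3,0,0,0,-1],[0,0,0,0,0,0,-1],[0,0,0,0,0,0,-1],[0,0,0,0,0,0,-1],[0,0,0,0,0,0,-1]]

```text
clock: 11.35
position: [0.5636, -0.1189, 0.3204]
tool_rot: [3.142, 0.0, 2.99]
force: [0.1, 0.4, -3.3]
grip_width: 0.0544
finger_force: 85.4
```

```bash
python3 -c "
from h import *
go([.563,-.119,.171])
from workcell import grab_frame
import cv2
sc=grab_frame('scene')['color'][:,:,::-1];si=grab_frame('side')['color'][:,:,::-1]
a=cv2.resize(sc[130:260,190:290],(430,560),interpolation=cv2.INTER_CUBIC);b=cv2.resize(si[90:230,210:300],(360,560),interpolation=cv2.INTER_CUBIC)
cv2.imwrite('pics/st2.png',np.hstack([a,b]))"
```

```text
t 11.35 pos [ 0.5636 -0.1189  0.3204] rpy deg [1.8000e+02 1.0000e-02 1.7131e+02] q7 1.45 tool y deg 81.31 force [ 0.1  0.4 -3.3] grip 0.0544
units [ 0.03 -0.01  7.47]
```

View pics/st2.png

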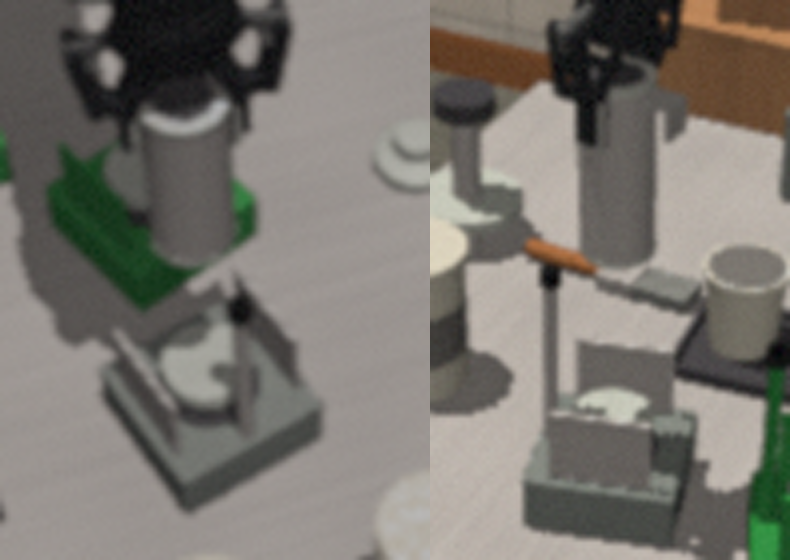

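The can hangs upright above the grey station with its strap turned away from the post. I'll descend to just above the pad.

Call:
move_arm:
  plan:
    - [[0,0,0.6,0,0,0,-1],[0,0,0.7,0,0,0,-1],[0,0,0.7,0,0,0,-1],[0,0,0.7,0,0,0,-1],[0,0,0.7,0,0,0,-1],[0,0,0.7,0,0,0,-1],[0,0,0.7,0,0,0,-1],[0,0,0.6,0,0,0,-1],[0,0,0.6,0,0,0,-1],[0,0,0.4,0,0,0,-1]]

```text
clock: 12.45
position: [0.5633, -0.119, 0.1911]
tool_rot: [3.142, -0.001, 2.99]
force: [0.6, 0.3, -4.2]
grip_width: 0.0547
finger_force: 85.4
```

```bash
python3 -c "
from h import *
np.set_printoptions(precision=1,suppress=True)
s=go([.563,-.119,.171])
# expected can bottom in st2 picture (TCP .5636,-.1189,.3204 -> bottom .2294)
r=np.array([.5636,-.1189,.2294])+.028*np.array([[np.cos(t),np.sin(t),0] for t in np.linspace(0,6.28,90)])
a=(proj('scene',r)-[190,130])*[4.3,4.308];b=(proj('side',r)-[210,90])*4+[430,0]
print('scene x',a[:,0].min(),a[:,0].max(),'ymax',a[:,1].max(),'side',b[:,0].min(),b[:,0].max(),b[:,1].max())
r[:,2]=.08;r[:,:2]=[.563,-.119]+(r[:,:2]-[.5636,-.1189])*33/28
a=(proj('scene',r)-[190,130])*[4.3,4.308];b=(proj('side',r)-[210,90])*4+[430,0]
print('pad scene',a.min(0),a.max(0),'side',b.min(0),b.max(0))"
```

```text
t 12.45 pos [ 0.6 -0.1  0.2] rpy deg [180.   -0.  171.3] q7 1.42 tool y deg 81.3 force [ 0.6  0.3 -4.2] grip 0.0547
units [ 0. -0.  1.]
scene x 150.73452324938 236.12419033666194 ymax 267.40934319453714 side 575.7558416698214 651.9292640157257 265.92840406091204
pad scene [158.4 323.7] [251.1 400.6] side [568.7 383.9] [652.6 434.2]
```

Call:
move_arm:
  plan:
    - [[0,0,0.3,0,0,0,-1],[0,0,0.3,0,0,0,-1],[0,0,0.2,0,0,0,-1],[0,0,0.2,0,0,0,-1],[0,0,0.2,0,0,0,-1],[0,0,0.1,0,0,0,-1],[0,0,0.1,0,0,0,-1],[0,0,0.1,0,0,0,-1],[0,0,0.1,0,0,0,-1],[0,0,0,0,0,0,-1]]

```text
clock: 13.45
position: [0.5638, -0.119, 0.1609]
tool_rot: [-3.142, 0.001, 2.99]
force: [-3.3, 0.3, 11.3]
grip_width: 0.0545
finger_force: 85.9
```

Call:
move_arm:
  plan:
    - [[0,0,0.1,0,0,0,-1],[0,0,0.1,0,0,0,-1],[0,0,0.05,0,0,0,-1],[0,0,0.05,0,0,0,-1],[0,0,0,0,0,0,-1],[0,0,0,0,0,0,-1],[0,0,0,0,0,0,-1],[0,0,0,0,0,0,-1],[0,0,0,0,0,0,-1],[0,0,0,0,0,0,-1]]

```text
clock: 14.45
position: [0.565, -0.1192, 0.1582]
tool_rot: [-3.141, 0.005, 2.989]
force: [-17.4, 2.2, 60.1]
grip_width: 0.0545
finger_force: 91.7
```

Call:
move_arm:
  plan:
    - [[0,0,-0.06,0,0,0,-1],[0,0,0,0,0,0,-1],[0,0,0,0,0,0,-1],[0,0,0,0,0,0,-1],[0,0,0,0,0,0,-1],[0,0,0,0,0,0,-1],[0,0,0,0,0,0,-1],[0,0,0,0,0,0,-1],[0,0,0,0,0,0,-1],[0,0,0,0,0,0,-1]]

```text
clock: 15.45
position: [0.5646, -0.1192, 0.1584]
tool_rot: [-3.141, 0.003, 2.989]
force: [-13.0, 2.1, 43.4]
grip_width: 0.0545
finger_force: 89.0
```

```bash
python3 -c "
from h import *
go([.563,-.119,.171])
from workcell import grab_frame
import cv2
sc=grab_frame('scene')['color'][:,:,::-1];si=grab_frame('side')['color'][:,:,::-1]
a=cv2.resize(sc[130:260,190:290],(430,560),interpolation=cv2.INTER_CUBIC);b=cv2.resize(si[90:230,210:300],(360,560),interpolation=cv2.INTER_CUBIC)
cv2.imwrite('pics/st3.png',np.hstack([a,b]))"
```

```text
t 15.45 pos [ 0.5646 -0.1192  0.1584] rpy deg [-179.98    0.2   171.28] q7 1.4 tool y deg 81.28 force [-13.    2.1  43.4] grip 0.0545
units [ 0.08 -0.   -0.63]
```

View pics/st3.png

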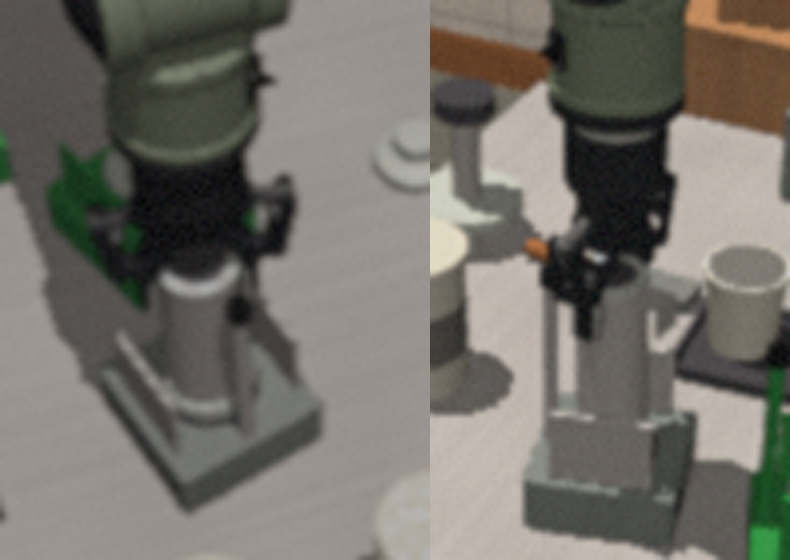

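The can is seated upright and inside the guards. The force jumped to 60 N and the tool stopped descending, so the pad is on its stop, and it has been held for over 1.5 s. Next I lift off and go to the tray.

Call:
move_arm:
  plan:
    - [[0,0,-0.1,0,0,0,-1],[0,0,-0.2,0,0,0,-1],[0,0,-0.5,0,0,0,-1],[0,0,-1,0,0,0,-1],[0,0,-1,0,0,0,-1],[0,0,-1,0,0,0,-1],[0,0,-1,0,0,0,-1],[0,0,-1,0,0,0,-1],[0,0,-1,0,0,0,-1],[0,0,-1,0,0,0,-1]]

```text
clock: 16.55
position: [0.5634, -0.119, 0.3122]
tool_rot: [-3.142, -0.0, 2.99]
force: [0.3, -0.7, -3.6]
grip_width: 0.0547
finger_force: 85.9
```

```bash
python3 -c "
from h import *
go([.448,-.354,.32])"
```

```text
t 16.55 pos [ 0.5634 -0.119   0.3122] rpy deg [-180.    -0.   171.3] q7 1.45 tool y deg 81.3 force [ 0.3 -0.7 -3.6] grip 0.0547
units [  3.93 -12.49  -0.39]
```

Call:
move_arm:
  plan:
    - [[0.2,-0.6,-0.3,0,0,0,-1],[0.3,-1,0,0,0,0,-1],[0.3,-1,0,0,0,0,-1],[0.3,-1,0,0,0,0,-1],[0.3,-1,0,0,0,0,-1],[0.3,-1,0,0,0,0,-1],[0.3,-1,0,0,0,0,-1],[0.3,-1,0,0,0,0,-1],[0.3,-1,0,0,0,0,-1],[0.3,-1,0,0,0,0,-1]]

```text
clock: 17.55
position: [0.4758, -0.3014, 0.3167]
tool_rot: [-3.142, -0.001, 2.989]
force: [-0.0, -0.3, -4.1]
grip_width: 0.0547
finger_force: 85.9
```

Call:
move_arm:
  plan:
    - [[0.3,-1,0,0,0,0,-1],[0.3,-0.9,0,0,0,0,-1],[0.3,-0.6,0,0,0,0,-1],[0.13,-0.4,0,0,0,0,-1],[0,0,0.5,0,0,0,-1],[0,0,1,0,0,0,-1],[0,0,1,0,0,0,-1],[0,0,1,0,0,0,-1],[0,0,0.5,0,0,0,-1],[0,0,0,0,0,0,-1]]

```text
clock: 18.55
position: [0.4478, -0.3533, 0.236]
tool_rot: [3.14, -0.002, 2.991]
force: [-0.4, -0.2, -3.3]
grip_width: 0.0548
finger_force: 85.8
```

```bash
python3 -c "
from h import *
go([.448,-.354,.1])
from workcell import grab_frame
import cv2
sc=grab_frame('scene')['color'][:,:,::-1];si=grab_frame('side')['color'][:,:,::-1]
a=cv2.resize(sc[160:270,125:200],(400,587),interpolation=cv2.INTER_CUBIC);b=cv2.resize(si[110:210,260:340],(400,500),interpolation=cv2.INTER_CUBIC)
b=cv2.copyMakeBorder(b,0,87,0,0,cv2.BORDER_CONSTANT)
cv2.imwrite('pics/tr.png',np.hstack([a,b]))"
```

```text
t 18.55 pos [ 0.4478 -0.3533  0.236 ] rpy deg [ 1.7993e+02 -1.2000e-01  1.7135e+02] q7 1.93 tool y deg 81.35 force [-0.4 -0.2 -3.3] grip 0.0548
units [-0.03 -0.04  6.8 ]
```

View pics/tr.png

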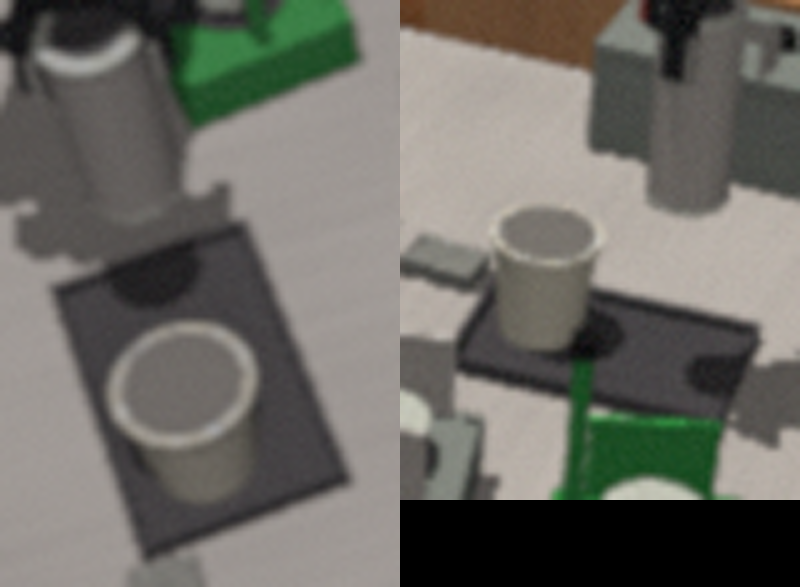

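The can hangs over the tray, and the cup is in the near half. Tray rim corners are at (55,288), (245,225), (350,482) and (143,558) in the left crop, and at (757,330), (725,420) and (460,360) in the right crop.

```bash
python3 -c "
from h import *
np.set_printoptions(precision=4,suppress=True)
A=np.array([onz('scene',(125+x/5.333,160+y/5.333),.014)[:2] for x,y in[(55,288),(245,225),(350,482),(143,558)]])-[.003,-.0007]
B=np.array([onz('side',(260+(x-400)/5,110+y/5),.014)[:2] for x,y in[(757,330),(725,420),(460,360)]])+[.004,-.004]
print(A,A.mean(0));print(B,(B[0]+B[2])/2)
u=(A[2]+A[3]-A[0]-A[1]);u/=np.linalg.norm(u);print('yaw',np.degrees(np.arctan2(*u[::-1])))
for c in(A.mean(0),(B[0]+B[2])/2):
    d=np.array([.448,-.354])-c;print('target in tray',d@u,d@[-u[1],u[0]])
"
```

```text
[[ 0.4016 -0.4174]
 [ 0.3956 -0.2986]
 [ 0.5941 -0.2838]
 [ 0.6014 -0.4055]] [ 0.4982 -0.3513]
[[ 0.4012 -0.4145]
 [ 0.3878 -0.3011]
 [ 0.5766 -0.2837]] [ 0.4889 -0.3491]
yaw 3.839624921168085
target in tray -0.050252502487076876 0.0006921600925654577
target in tray -0.0411025046935587 -0.0021600953838355613
```

Call:
move_arm:
  plan:
    - [[0,0,0.5,0,0,0,-1],[0,0,0.8,0,0,0,-1],[0,0,0.9,0,0,0,-1],[0,0,0.9,0,0,0,-1],[0,0,0.9,0,0,0,-1],[0,0,0.9,0,0,0,-1],[0,0,0.7,0,0,0,-1],[0,0,0.5,0,0,0,-1],[0,0,0.2,0,0,0,-1],[0,0,0,0,0,0,-1]]

```text
clock: 19.65
position: [0.448, -0.3542, 0.1113]
tool_rot: [3.141, -0.0, 2.99]
force: [0.5, -0.7, -4.6]
grip_width: 0.0548
finger_force: 85.8
```

Call:
move_arm:
  plan:
    - [[0,0,0.1,0,0,0,-1],[0,0,0.1,0,0,0,-1],[0,0,0.1,0,0,0,-1],[0,0,0.1,0,0,0,-1],[0,0,0.05,0,0,0,-1],[0,0,0.05,0,0,0,-1],[0,0,0,0,0,0,-1],[0,0,0,0,0,0,-1],[0,0,0,0,0,0,-1],[0,0,0,0,0,0,-1]]

```text
clock: 20.65
position: [0.448, -0.3543, 0.1016]
tool_rot: [-3.142, 0.0, 2.99]
force: [0.2, 0.3, -4.6]
grip_width: 0.0548
finger_force: 85.8
```

Call:
move_arm:
  plan:
    - [[0,0,0.05,0,0,0,-1],[0,0,0.05,0,0,0,-1],[0,0,0.05,0,0,0,-1],[0,0,0.05,0,0,0,-1],[0,0,0,0,0,0,-1],[0,0,0,0,0,0,-1],[0,0,0,0,0,0,-1],[0,0,0,0,0,0,-1],[0,0,0,0,0,0,-1],[0,0,0,0,0,0,-1]]

```text
clock: 21.65
position: [0.4481, -0.3543, 0.098]
tool_rot: [-3.141, 0.0, 2.99]
force: [-2.1, 1.9, 5.8]
grip_width: 0.0547
finger_force: 86.9
```

The can is on the tray floor, since the force has reversed sign. Now I release it.

Call:
move_arm:
  plan:
    - [[0,0,0,0,0,0,0.4],[0,0,0,0,0,0,0.5],[0,0,0,0,0,0,0.6],[0,0,0,0,0,0,0.8],[0,0,0,0,0,0,1],[0,0,0,0,0,0,1],[0,0,0,0,0,0,1],[0,0,0,0,0,0,1],[0,0,0,0,0,0,1],[0,0,0,0,0,0,1]]

```text
clock: 22.65
position: [0.448, -0.3542, 0.0975]
tool_rot: [3.142, -0.0, 2.99]
force: [-0.6, -0.1, -0.1]
grip_width: 0.0853
finger_force: 0.0
```

Call:
move_arm:
  plan:
    - [[0,0,-0.2,0,0,0,1],[0,0,-0.3,0,0,0,1],[0,0,-0.5,0,0,0,1],[0,0,-0.5,0,0,0,1],[0,0,-0.7,0,0,0,1],[0,0,-1,0,0,0,1],[0,0,-1,0,0,0,1],[0,0,-1,0,0,0,1],[0,0,-0.8,0,0,0,1],[0,0,-0.3,0,0,0,1]]

```text
clock: 23.65
position: [0.4485, -0.3546, 0.226]
tool_rot: [-3.14, 0.003, 2.99]
force: [0.8, -0.8, -0.1]
grip_width: 0.0852
finger_force: 0.0
```

```bash
python3 -c "
from h import *
go([.448,-.354,.1])
from workcell import grab_frame
import cv2
sc=grab_frame('scene')['color'][:,:,::-1];si=grab_frame('side')['color'][:,:,::-1]
a=cv2.resize(sc[130:270,125:275],None,fx=2.6,fy=4,interpolation=cv2.INTER_CUBIC);a=cv2.resize(sc[130:270,125:275],(450,420),interpolation=cv2.INTER_CUBIC);b=cv2.resize(si[90:230,225:340],(345,420),interpolation=cv2.INTER_CUBIC)
cv2.imwrite('pics/fin.png',np.hstack([a,b]))"
```

```text
t 23.65 pos [ 0.4485 -0.3546  0.226 ] rpy deg [-1.7993e+02  1.5000e-01  1.7129e+02] q7 1.93 tool y deg 81.29 force [ 0.8 -0.8 -0.1] grip 0.0852
units [0.05 0.03 6.3 ]
```

View pics/fin.png

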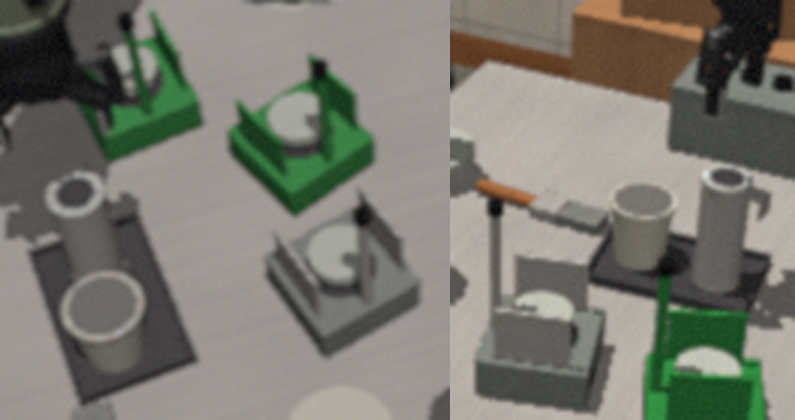

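The can stands upright and released in the free half of the tray. The pad is back up, the cup hasn't moved, and the gripper is clear.

```bash
python3 -c "
from workcell import job_done
print(job_done())"
```

```text
the job is handed in; nothing more can be done
None
```

I pressed the tall can on the pad, held it down for over a second, then stood it upright and released in the tray's free half; the job is handed in, but no verdict came back and the pad being fully down was read only from the force jump to 60 N.

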